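# Pack up the cup box at the coffee stall

### The job

Pack away the stack of small paper cups that stands out on the counter: stand it upright in the empty bay of the open plywood cup box. Then lower the box's hinged lid gently, without letting it slam, until it is fully shut, and slide the latch on the front of the box all the way to its end stop so that its bolt covers the lid's tongue. Leave the stack already in the box and the stack of wide cups standing where they are.

Things in the scene. Friction and masses are not known exactly. Their poses are not given: they have to be found in the camera images.
- cups: the small cup stack to pack: six nested paper cups as one rigid piece, brown tapered foot (45 mm across at the bottom) and white stacked rims (62 mm across, from 55 mm up to the top at 94 mm, where it is best gripped), 40 g; stands upright on the counter left or right of the box. Origin: centre of its underside, z up its axis
- cup_box: fixed open plywood box, 150 mm (its x, front to back) by 280 mm (its y) by 112 mm high, walls and floor 6 mm; front faces -x, to the robot. A 40 mm high partition at y = 0 makes two bays, each 131 mm (y) by 138 mm (x): the +y bay holds a stack, the -y bay is empty. A ledge on the front (45 mm deep, top 102 mm up) carries the latch. Origin: centre of the underside
- bay (a point): centre of the inner floor of the empty bay, 68 mm to -y of the box's centre, 6 mm above the counter
- lid_hinge (a point): middle of the hinge line, along the box's y on the far (+x) rim, 112 mm up. It turns with the lid: in its frame the plywood lid reaches from the hinge 150 mm to -x, 280 mm along y, z from 0 (inner face) to 8 mm (outer face); a steel tongue, 40 mm wide (y), 8 mm thick, juts 27 mm beyond the middle of the free edge (to x = -177 mm)
- lid_edge (a point): middle of the lid's free edge, on its outer face (root of the tongue); turns with the lid
- lid (a joint): lid angle, rad: 0 shut flat on the rim, about 1.57 upright, 1.8 fully open. A stiff hinge: the lid stays where it is left and has to be moved all the way down (about 2 N at the free edge)
- latch_top (a point): centre of the top of the latch's black grip, an upright block 16 mm (box x) by 20 mm (box y) by 30 mm high, top 164 mm up, on a dark steel carriage (38 by 40 mm, 32 mm high). A 45 mm steel bolt juts from the carriage to +y, 6 mm above the shut lid's tongue; slid home while the lid is up, it keeps the lid from shutting
- latch (a joint): latch travel, m: 0 fully back (open), 0.060 at the end stop (bolt over the tongue); slides to the box's +y, about 2 N
- packed_cups: a second stack of small cups, the same as cups, already standing in the box's +y bay; leave it. Origin: centre of the underside
- wide_cups: a stack of bigger paper cups, 87 mm across the rims, 130 mm tall; stands on the counter on the other side of the box; leave it. Origin: centre of the underside
There are look-alikes about, which are no part of the job. Leave any orange or red look-alike of the cups alone.

How it is judged:
On the way, in this order (a step that is already met when the one before it is completed fails the run):
1. the small cup stack stands upright and released in the empty bay (x of cups in the frame of cup_box between -0.06 and 0.06 m and y of cups in the frame of cup_box between -0.12 and -0.015 m and z of cups in the frame of cup_box below 0.014 m and angle between cups's own z axis and vertical below 0.15 rad and contact force between cups and the fingers below 0.2 N), for 0.3 s.
2. the lid is fully shut over the packed cups (x of cups in the frame of cup_box between -0.06 and 0.06 m and y of cups in the frame of cup_box between -0.12 and -0.015 m and z of cups in the frame of cup_box below 0.014 m and angle between cups's own z axis and vertical below 0.15 rad and value of joint lid below 0.03 rad), for 0.2 s.
At the end, for the whole second after the job is handed in: the small cup stack stands on the floor of the box's -y bay, upright within 0.15 rad and at rest, its centre 15 to 120 mm to -y of the partition and within 60 mm of the box's middle in x; the lid is shut (below 0.03 rad) and the latch is within 4 mm of its end stop (above 0.056 m) (all of step 2 and value of joint latch above 0.056 m and linear speed of cups below 0.02 m/s); the robot touches nothing.
It fails at once if the lid is slammed: it closes faster than 2.5 rad/s (velocity of joint lid below -2.5 rad/s).
It fails at once if the stack already packed shifted by more than 40 mm or tipped over (distance of packed_cups from where it was at the start of the episode above 0.04 m or angle between packed_cups's own z axis and vertical above 0.5 rad).
It fails at once if the wide cups shifted by more than 40 mm or tipped over (distance of wide_cups from where it was at the start of the episode above 0.04 m or angle between wide_cups's own z axis and vertical above 0.5 rad).
It also fails if it takes over 61 s, if anything falls off the work surface, if the arm or the gripper's body presses on something with over 40 N, if the wrist force passes 120 N, or if a joint passes its speed limit or range.

### The arm

A 6-joint arm with a two-finger parallel gripper is mounted at the origin on the work surface. World frame = base frame: x ahead of the robot, y to its left, z up, the work surface at z = 0. Lengths are in m, angles in rad, forces in N, time in s.
With the tool pointing down it reaches from about 0.375 to 0.9 m from the base axis. Payload 3.1 kg.
Tool frame: the origin (TCP) lies where the fingers leave the gripper's body, on its centre line; the fingertips stand manip.tip_reach ahead of it and the grasp point (between the pads) lies 54 mm ahead of it (manip.tip_reach is the distance from the TCP to the fingertips, in m); z points along the fingers, y is the direction in which the jaws open and shut (so a half turn about z gives the same grasp; the last joint's range is limited). The gripper opens to 85 mm and grips with 20 to 120 N. Pads are 22 mm wide; open, the fingers measure 114 mm over their backs; the gripper's body (76 mm by 85 mm) begins 54 mm behind the grasp point. The pads swing forward as they close: fully open they stand 13 mm farther back than shut.
Start: joints at [-1.369, 0.527, 1.433, -0, 1.181, -0.178], TCP at [0.232, -0.58, 0.304] pointing down, gripper open.
Joint ranges: [-3.08, 3.08], [-0.75, 2.2], [0.22, 2.44], [-1.43, 4.57], [0, 2.65], [-2.85, 2.85]. Speed limits (rad/s): [2.79, 2.79, 3.14, 3.14, 3.14, 3.14].

### API

Orientations are given as a unit quaternion [x, y, z, w].
In Python, from station import manip, cams, order gives the robot as it stands. The module is installed in compiled form; this text tells all that it offers.
- The arm moves only by the tool drive_tool, never from a script. Its arguments are lists of equal length, an entry for each row: "linear": the shift along the tool's x, y, z in mm, a list of three; "rot": the turn, a rotation vector about the tool's x, y, z in degrees, a list of three; "hand": the finger opening in mm, from 0 to 85.4. A call has 1 to 20 rows; each row shifts and turns the pose as measured when the row begins, along the tool's axes as they then stand; what a row does not reach is not made up. A row lasts 1/12 s, in which the tool goes at most 41.7 mm and 7.16 degrees, less where a joint would pass 70% of its speed; a pose out of reach is approached as far as the arm can. A call with a gripper value outside its range is refused whole. The fingers move at their own pace and stop on an object; "force" is the grip in N (left out, the last holds). Time passes only in rows, so rows that do not move let the fingers close. It gives the time, the measured TCP pose, the force and the opening at its end, in the units of the state.
- manip.sense(): the state, without advancing time (a new reading comes with each control period).
- cams.snapshot(name): name is "scene" or "top"; returns the picture (420x560x3 uint8, red, green, blue); there is no depth.
- cams.camera_model(name): a dict with "vfov" (degrees; the focal length in pixels is half the picture's height over the tangent of half this angle, whatever the lens; pixels are square), "cx", "cy" (the principal point, pixels), "rvec" (rotation vector, rad) and "tvec" (3), from world to camera coordinates, as OpenCV has them. Camera axes: x right, y down, z forward; pixel columns grow to the right and rows downward; lengths in m; the calibration is good to about 2 mm. A picture is of the moment at which its call begins. camera_model takes no time and is no camera call.
- order.sign_off(): hands the job in, once; it reports no verdict.
Trained networks look in the newest picture that a camera, given by its name, has taken for a name from the list of things; names that differ only in an ending like _2 or _b are one class to them, and where a whole thing is asked for, a point or a joint stands for the part that bears it (a point fixed in the world has none). Each returns a list of dicts, best first, with "score" (0 to 1); they miss things now and then, are a little off and sometimes report something else, mostly with a low value. They report only what shows in the picture. A call takes as long as a camera call. They do not tell look-alikes from the thing itself.
- cams.regions_of(label, camera): "pixels" (420x560 bool, what is visible of it) and "rect" ([left, top, right, bottom] in pixels, round what is visible of it).
- cams.spot_point(label, camera): "at" ([column, row] in pixels: a listed point, or the origin of a listed thing).
The state is a dict: "t": time; "q": joint angles; "qd": joint speeds; "tau": joint torques, N m; "tcp_pos": TCP position; "tool_rot": TCP orientation; "force": force on the tool from outside, world axes, zero at the start; "ft_torque": the same for the moment, N m; "finger_gap": opening from 0.0 (shut) to 1.0 (fully open).
Only numpy, scipy, OpenCV 4.12 (cv2) and the standard library are available. Lean on these libraries where they do the work, as an engineer would, in place of code of your own. Each camera call takes 0.05 s, during which the arm holds its last target. There are 200 camera calls.

## Working session

There is one attempt and no reset: what is moved stays moved. The work goes in short steps, Python scripts to look and compute and a tool call to move; the robot and the scene stay as the last step left them, time stands still between calls to the robot, and variables do not carry over. Pictures are saved under pics/ and viewed, about 8 in all and at most 12, crops included, and the job is handed in when it is done.

Besides the shell and the picture viewer there is one more tool, called in YAML: its name, and indented under it one key for each argument. drive_tool: Moves the arm, as the interface text tells. Its arguments: {"type":"object","properties":{"linear":{"type":"array","items":{"type":"array","items":{"type":"number"}}},"rot":{"type":"array","items":{"type":"array","items":{"type":"number"}}},"hand":{"type":"array","items":{"type":"number"}},"force":{"type":"number"}},"required":["linear","rot","hand"]}

```bash
mkdir -p pics; cat > h.py <<'E'
import numpy as np, cv2
from station import manip, cams, order
from scipy.spatial.transform import Rotation as R
def cam(n):
    m=cams.camera_model(n); f=210/np.tan(np.radians(m['vfov'])/2)
    K=np.array([[f,0,m['cx']],[0,f,m['cy']],[0,0,1]]); return K,cv2.Rodrigues(np.array(m['rvec'],float))[0],np.array(m['tvec'],float).ravel()
def onz(n,px,z):
    K,Rm,t=cam(n); c=-Rm.T@t; d=Rm.T@np.linalg.solve(K,[px[0],px[1],1]); return c+d*(z-c[2])/d[2]
def proj(n,p):
    K,Rm,t=cam(n); q=K@(Rm@np.array(p)+t); return q[:2]/q[2]
def tri(obs):
    A=np.zeros((3,3));b=np.zeros(3)
    for n,px in obs:
        K,Rm,t=cam(n); c=-Rm.T@t; d=Rm.T@np.linalg.solve(K,[px[0],px[1],1]); d/=np.linalg.norm(d)
        P=np.eye(3)-np.outer(d,d); A+=P;b+=P@c
    return np.linalg.solve(A,b)
def save(n,name):
    im=cams.snapshot(n); cv2.imwrite(f'pics/{name}.png',im[...,::-1]); return im
E
python3 - <<'E'
from h import *
a=save('scene','s0'); b=save('top','t0')
cv2.imwrite('pics/both0.png',cv2.resize(np.vstack([a,b]),None,fx=.714,fy=.714)[...,::-1])
print(manip.sense(), manip.tip_reach)
for l in ['cups','cup_box','bay','lid_hinge','lid_edge','latch_top','packed_cups','wide_cups']:
    for c in ['scene','top']:
        print(l,c,[(np.round(d['at'],1).tolist(),round(d['score'],2)) for d in cams.spot_point(l,c)][:4])
E
```

```text
{'t': 0.1, 'q': array([-1.36949662e+00,  5.28407941e-01,  1.43373864e+00,  2.41595470e-06,
        1.18141136e+00, -1.78514116e-01]), 'qd': array([ 0.00074898, -0.00128114, -0.0027856 ,  0.0011321 ,  0.00011677,
        0.00073317]), 'tau': array([ 1.78837045e-04, -4.43304634e+01, -1.78585857e+01, -2.39765050e-04,
        3.88647895e-03, -4.16595782e-06]), 'tcp_pos': array([ 0.2316378 , -0.5799652 ,  0.30302129]), 'tool_rot': array([ 9.82021424e-01,  1.88766938e-01, -1.00777705e-05, -9.82591095e-04]), 'force': array([-0.11955202,  0.21262178,  0.16414083]), 'ft_torque': array([ 0.01556697, -0.00265547, -0.02065622]), 'finger_gap': 0.9980091739264697} 0.0726
cups scene [([146.2, 278.5], 0.94), ([211.4, 283.7], 0.88), ([253.8, 284.8], 0.87), ([176.9, 274.0], 0.55)]
cups top [([359.7, 220.7], 0.77), ([338.0, 191.6], 0.73), ([406.7, 263.7], 0.57), ([378.2, 245.9], 0.54)]
cup_box scene [([292.3, 241.9], 0.7)]
cup_box top [([277.9, 198.8], 0.63)]
bay scene [([281.2, 254.3], 0.84)]
bay top [([295.4, 196.7], 0.84)]
lid_hinge scene [([311.3, 236.2], 0.83)]
lid_hinge top [([271.7, 168.3], 0.84)]
lid_edge scene [([323.5, 218.9], 0.81)]
lid_edge top [([268.7, 151.6], 0.76)]
latch_top scene [([249.3, 219.4], 0.8)]
latch_top top [([313.9, 217.9], 0.68)]
packed_cups scene [([310.1, 230.8], 0.7)]
packed_cups top [([253.3, 194.9], 0.81), ([269.4, 149.8], 0.35)]
wide_cups scene [([356.9, 166.3], 0.83)]
wide_cups top [([157.4, 215.6], 0.8), ([295.6, 194.9], 0.35), ([252.4, 194.5], 0.19)]
```

View pics/both0.png

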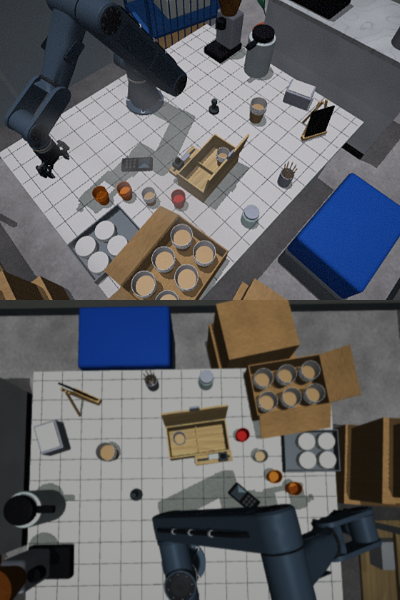

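```bash
python3 - <<'E'
from h import *
a=cv2.imread('pics/s0.png'); b=cv2.imread('pics/t0.png')
A=cv2.resize(a[170:310,110:360],None,fx=3,fy=3,interpolation=2)[:, :750]; B=cv2.resize(b[130:280,210:430],None,fx=3,fy=3,interpolation=2)
B=cv2.copyMakeBorder(B,0,0,0,A.shape[1]-B.shape[1],0)
o=np.vstack([A,B]); cv2.imwrite('pics/crop0.png',cv2.resize(o,None,fx=.69,fy=.69,interpolation=cv2.INTER_AREA))
print('cups',onz('scene',(211.4,283.7),0),onz('top',(359.7,220.7),0), 'tri',tri([('scene',(211.4,283.7)),('top',(359.7,220.7))]))
P=dict(bay=((281.2,254.3),(295.4,196.7)),hinge=((311.3,236.2),(271.7,168.3)),edge=((323.5,218.9),(268.7,151.6)),latch=((249.3,219.4),(313.9,217.9)),packed=((310.1,230.8),(253.3,194.9)),wide=((356.9,166.3),(157.4,215.6)),box=((292.3,241.9),(277.9,198.8)))
for k,(s,t) in P.items():
    p=tri([('scene',s),('top',t)]); print(k,p.round(3),proj('scene',p)-s,proj('top',p)-t)
for l in ['cups','latch_top']:
  for c in ['scene','top']: print(l,c,[(np.round(d['rect']).tolist(),round(d['score'],2)) for d in cams.regions_of(l,c)])
for c in ['scene','top']: K,Rm,t=cam(c); print(c,-Rm.T@t)
E
```

```text
cups [ 0.5037124  -0.37299049  0.        ] [ 0.49256043 -0.36478358  0.        ] tri [ 0.49427191 -0.36907497 -0.02205488]
bay [ 0.585 -0.137 -0.002] [-1.31067484  0.11772764] [-0.9830203  -0.80482109]
hinge [ 0.657 -0.062  0.123] [ 1.42461842 -0.1931167 ] [1.07863627 0.89586535]
edge [ 0.684 -0.053  0.248] [ 0.88772758 -0.12908653] [0.6688634  0.57533129]
latch [ 0.493 -0.185  0.175] [-0.9321353   0.06212146] [-0.73860876 -0.57645288]
packed [ 0.591  0.008 -0.01 ] [ 0.16948751 -0.0214254 ] [0.13103363 0.10935442]
wide [ 0.523  0.347 -0.004] [ 0.11127867 -0.02180695] [0.09653661 0.08045058]
box [ 0.578 -0.076 -0.002] [-1.15756639  0.11547846] [-0.87900775 -0.73096804]
cups scene [([162.0, 252.0, 186.0, 285.0], 0.98), ([197.0, 261.0, 220.0, 291.0], 0.77), ([240.0, 265.0, 261.0, 293.0], 0.75), ([132.0, 261.0, 152.0, 287.0], 0.59)]
cups top [([331.0, 177.0, 351.0, 202.0], 0.79), ([291.0, 213.0, 315.0, 229.0], 0.72), ([352.0, 211.0, 378.0, 228.0], 0.7), ([401.0, 253.0, 420.0, 274.0], 0.54), ([225.0, 147.0, 326.0, 231.0], 0.52)]
latch_top scene [([239.0, 215.0, 264.0, 240.0], 0.83)]
latch_top top [([293.0, 216.0, 317.0, 224.0], 0.79)]
scene [ 1.07007092 -0.62115251  1.34291909]
top [ 0.38479472 -0.06134016  1.50028503]
```

View pics/crop0.png

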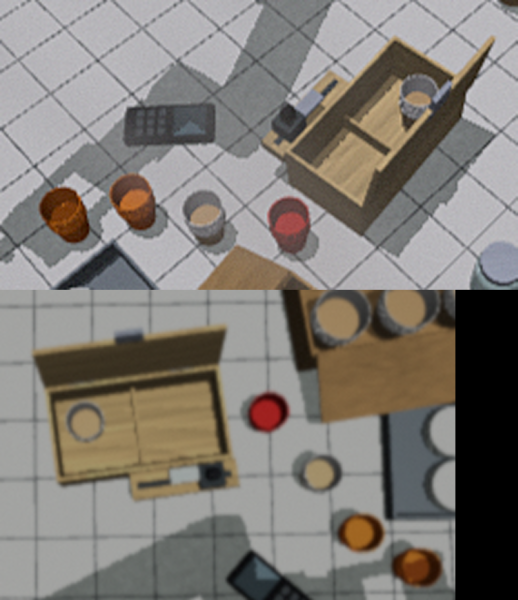

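The wanted cups are the white-rimmed, brown-footed stack at scene (211,274), top (364,218). The red stack, scene (250,275), and the orange ones, scene (142,273) and (174,266), are look-alikes. Next I fit the box pose with an overlay.

```bash
cat > boxm.py <<'E'
from h import *
def b2w(pose,p):
    x,y,a=pose; p=np.atleast_2d(p); c,s=np.cos(a),np.sin(a)
    return np.c_[x+c*p[:,0]-s*p[:,1], y+s*p[:,0]+c*p[:,1], p[:,2]]
E
python3 - <<'E'
from boxm import *
from scipy.optimize import least_squares
px=[(315.3,168.6),(322,212),(237.5,221.8),(234,179.8)]
C=[(.075,-.14,.112),(-.075,-.14,.112),(-.075,.14,.112),(.075,.14,.112)]
obs=[('top',c,p) for c,p in zip(C,px)]+[('top',(0,-.0685,.006),(295.4,196.7)),('scene',(0,-.0685,.006),(281.2,254.3)),('top',(.075,0,.112),(271.7,168.3)),('scene',(.075,0,.112),(311.3,236.2)),('top',(0,0,0),(277.9,198.8)),('scene',(0,0,0),(292.3,241.9))]
f=lambda v:np.concatenate([proj(n,b2w(v,c)[0])-p for n,c,p in obs])
r=least_squares(f,[.58,-.07,.1],loss='soft_l1'); v=r.x; print(v,np.degrees(v[2])); print(f(v).reshape(-1,2).round(1))
L=b2w(v,[0,0,0])[0]; c,s=np.cos(v[2]),np.sin(v[2])
for k,p in dict(latch=(.493,-.185),edge=(.684,-.053),packed=(.591,.008)).items():
    d=np.array(p)-v[:2]; print(k,c*d[0]+s*d[1],-s*d[0]+c*d[1])
print('cup',onz('top',(364.1,218.2),.094),onz('scene',(208.5,270),.094))
ims=[]
for n,(x0,y0,w,h) in dict(top=(215,140,180,110),scene=(190,180,180,120)).items():
    im=cv2.resize(cv2.imread(f'pics/{n[0]}0.png')[y0:y0+h,x0:x0+w],None,fx=4.2,fy=4.2,interpolation=2)
    for z in (0,.112):
        q=np.array([(proj(n,b2w(v,(a,b,z))[0])-(x0,y0)+.5)*4.2 for a,b,_ in C]).astype(int); cv2.polylines(im,[q],True,(0,255,0) if z else (255,0,0),1)
    ims.append(im[:560])
o=np.vstack(ims); cv2.imwrite('pics/ov.png',cv2.resize(o,None,fx=600/o.shape[0],fy=600/o.shape[0],interpolation=cv2.INTER_AREA)); print(o.shape)
E
```

```text
[ 0.57609073 -0.07282462  0.11527173] 6.604583742657091
[[ 0.2 -2.4]
 [ 0.  -0.8]
 [-0.7  0.7]
 [-2.9 -2.5]
 [ 0.1 -0.9]
 [-2.2 -0.5]
 [ 1.7  3.5]
 [-0.6  0.6]
 [-1.7 -0.3]
 [-0.9 -1.1]]
latch -0.09544134055427747 -0.10187412447231387
edge 0.10947329481446796 0.007281691734126182
packed 0.024106496958287982 0.0785734151231853
cup [ 0.49381831 -0.3605653   0.094     ] [ 0.50191852 -0.36737322  0.094     ]
(966, 756, 3)
```

View pics/ov.png

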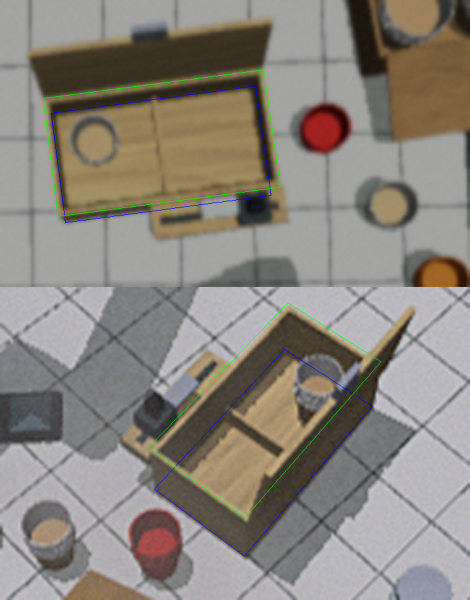

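drive_tool:
  linear:
    - [36,-11.5,0]
    - [36,-11.5,0]
    - [36,-11.5,0]
    - [36,-11.5,0]
    - [36,-11.5,0]
    - [36,-11.5,0]
    - [36,-11.5,0]
    - [36,-11.5,0]
    - [36,-11.5,0]
    - [0,0,0]
    - [0,0,0]
    - [0,0,0]
  rot:
    - [0,0,0]
    - [0,0,0]
    - [0,0,0]
    - [0,0,0]
    - [0,0,0]
    - [0,0,0]
    - [0,0,0]
    - [0,0,0]
    - [0,0,0]
    - [0,0,-5]
    - [0,0,-5]
    - [0,0,-5]
  hand: [85,85,85,85,85,85,85,85,85,85,85,85]

```text
t: 2.1
tcp_pos: [0.5068, -0.3574, 0.3032]
tool_rot: [0.948, 0.318, 0.0, 0.003]
force: [0.9, -0.9, 0.3]
finger_gap: 0.996
```

```bash
cat > go.py <<'E'
from h import *
def delta(p,yaw=None):
    s=manip.sense(); r=R.from_quat(s['tool_rot']); d=r.inv().apply(np.array(p)-s['tcp_pos'])*1000
    x=r.as_matrix()[:,0]; a=np.degrees(np.arctan2(x[1],x[0]))
    print('t',round(s['t'],2),'tcp',s['tcp_pos'].round(4),'yaw',a.round(1),'tilt z',r.as_matrix()[:,2].round(3),'F',s['force'].round(1),'gap',round(s['finger_gap'],3)); print('delta mm',d.round(1), 'rotz', None if yaw is None else -(yaw-a))
E
python3 -c "
from go import *
save('top','t1');save('scene','s1')
for c in ['scene','top']:
  print(c,[(np.round(d['rect']).tolist(),round(d['score'],2)) for d in cams.regions_of('cups',c)],[(np.round(d['at'],1).tolist(),round(d['score'],2)) for d in cams.spot_point('cups',c)])
delta((.497,-.363,.3),37)
im=cv2.imread('pics/s1.png')[200:310,130:290]; cv2.imwrite('pics/c1.png',cv2.resize(im,None,fx=3.5,fy=3.5,interpolation=2))
"
```

```text
scene [([196.0, 259.0, 218.0, 290.0], 0.95), ([162.0, 255.0, 187.0, 284.0], 0.9), ([240.0, 266.0, 261.0, 293.0], 0.89), ([131.0, 258.0, 154.0, 284.0], 0.71), ([302.0, 204.0, 319.0, 233.0], 0.7)] [([208.9, 283.7], 0.84), ([147.9, 279.3], 0.82), ([176.3, 275.0], 0.8), ([252.5, 286.9], 0.66)]
top [([398.0, 254.0, 424.0, 274.0], 0.86), ([331.0, 178.0, 351.0, 200.0], 0.73)] [([404.8, 263.2], 0.8), ([335.8, 191.0], 0.56)]
t 2.4 tcp [ 0.5053 -0.3592  0.3032] yaw 36.5 tilt z [ 0.003 -0.006 -1.   ] F [-0.2  0.4  0.1] gap 0.996
delta mm [-8.9 -1.9  3.2] rotz -0.4532000490673411
```

View pics/c1.png

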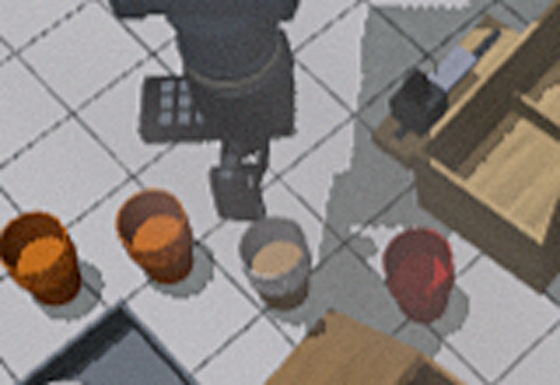

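The overlay box fit is good to about 1 cm and the open gripper hangs over the white stack (crop (275,260)). Centring and descending.

drive_tool:
  linear:
    - [-8.5,-1,0]
    - [0,0,0]
    - [0,0,30]
    - [0,0,30]
    - [0,0,30]
    - [0,0,15]
  rot:
    - [0,0,0]
    - [0,0,0]
    - [0,0,0]
    - [0,0,0]
    - [0,0,0]
    - [0,0,0]
  hand: [85,85,85,85,85,85]

```text
t: 2.9
tcp_pos: [0.4983, -0.371, 0.2019]
tool_rot: [0.951, 0.309, 0.004, 0.011]
force: [0.0, 0.8, -0.7]
finger_gap: 1.0
```

```bash
python3 -c "
from go import *
delta((.498,-.364,.128),37)
im=save('scene','s2')[230:310,170:270]; b=save('top','t2')[180:260,310:410]; cv2.imwrite('pics/c2.png',cv2.resize(np.hstack([im,b]),None,fx=4,fy=4,interpolation=2)[...,::-1])
"
```

```text
t 2.9 tcp [ 0.4983 -0.371   0.2019] yaw 36.0 tilt z [ 0.014 -0.019 -1.   ] F [ 0.   0.8 -0.7] gap 1.0
delta mm [ 3.9 -7.6 73.7] rotz -1.0039429150404189
```

View pics/c2.png

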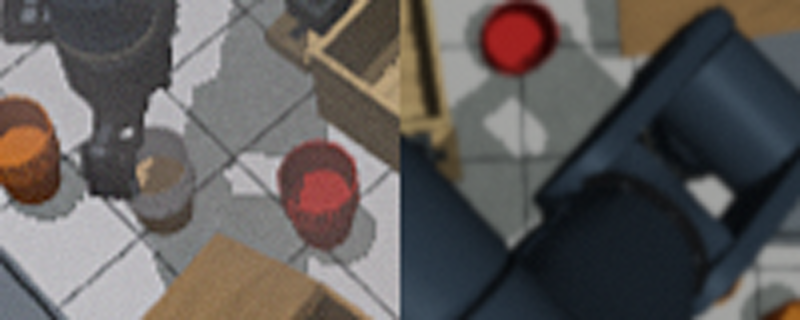

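```bash
cat >> go.py <<'E'
def full(p,yaw):
    s=manip.sense(); r=R.from_quat(s['tool_rot']); delta(p,yaw)
    a=np.radians(yaw); T=R.from_matrix(np.c_[[np.cos(a),np.sin(a),0],[np.sin(a),-np.cos(a),0],[0,0,-1]])
    print('rotvec deg',np.degrees((r.inv()*T).as_rotvec()).round(2))
E
python3 -c "
from go import *
full((.498,-.364,.128),37)
s=manip.sense(); r=R.from_quat(s['tool_rot'])
for y in (-.05,.05):
  p=s['tcp_pos']+r.apply([0,y,.066]); print(p,proj('scene',p),proj('scene',p)*4-[680,920])
print(proj('scene',(.498,-.364,.094))*4-[680,920],proj('scene',(.498,-.364,.0))*4-[680,920])
"
```

```text
t 3.0 tcp [ 0.4981 -0.3708  0.2018] yaw 36.0 tilt z [ 0.013 -0.018 -1.   ] F [-0.  -0.1  0.7] gap 0.991
delta mm [ 3.9 -7.1 73.6] rotz -0.9948045775186429
rotvec deg [ 1.23  0.02 -0.99]
[ 0.4695284  -0.33148872  0.134709  ] [208.97154111 250.05007894] [155.88616443  80.20031575]
[ 0.52830097 -0.41236606  0.1368636 ] [200.50775148 279.41163073] [122.0310059  197.64652292]
[154.11860181 153.92780539] [169.54994179 203.02767151]
```

drive_tool:
  linear:
    - [4,-4.5,0]
    - [0,0,0]
    - [0,0,20]
    - [0,0,20]
    - [0,0,15]
  rot:
    - [1.2,0,-1]
    - [0,0,0]
    - [0,0,0]
    - [0,0,0]
    - [0,0,0]
  hand: [85,85,85,85,85]

```text
t: 3.42
tcp_pos: [0.5031, -0.3696, 0.1558]
tool_rot: [0.948, 0.317, 0.004, 0.009]
force: [0.9, -0.3, 0.4]
finger_gap: 0.998
```

```bash
python3 -c "
from go import *
full((.500,-.366,.128),37)"
```

```text
t 3.42 tcp [ 0.5031 -0.3696  0.1558] yaw 37.0 tilt z [ 0.013 -0.014 -1.   ] F [ 0.9 -0.3  0.4] gap 0.998
delta mm [-0.4 -5.3 27.7] rotz 0.016402084822111362
rotvec deg [ 1.08 -0.13  0.02]
```

drive_tool:
  linear:
    - [0,-5,0]
    - [0,-1,14]
    - [0,0,14]
    - [0,0,0]
    - [0,0,0]
    - [0,0,0]
    - [0,0,0]
    - [0,0,0]
    - [0,0,0]
    - [0,0,0]
  rot:
    - [1,0,0]
    - [0,0,0]
    - [0,0,0]
    - [0,0,0]
    - [0,0,0]
    - [0,0,0]
    - [0,0,0]
    - [0,0,0]
    - [0,0,0]
    - [0,0,0]
  hand: [85,85,85,85,50,50,50,50,50,50]
  force: 25

```text
t: 4.25
tcp_pos: [0.5028, -0.3671, 0.1358]
tool_rot: [0.948, 0.318, 0.004, 0.005]
force: [0.4, 0.2, -0.9]
finger_gap: 0.72
```

```bash
python3 -c "
from go import *
full((.500,-.366,.128),37)"
```

```text
t 4.25 tcp [ 0.5028 -0.3671  0.1358] yaw 37.1 tilt z [ 0.01  -0.007 -1.   ] F [ 0.4  0.2 -0.9] gap 0.72
delta mm [-1.6 -2.6  7.8] rotz 0.07372841572435362
rotvec deg [ 0.65 -0.22  0.07]
```

drive_tool:
  linear:
    - [0,0,-15]
    - [0,0,-30]
    - [0,0,-35]
    - [0,0,-35]
    - [0,0,-35]
    - [0,0,-35]
    - [0,0,0]
  rot:
    - [0,0,0]
    - [0,0,0]
    - [0,0,0]
    - [0,0,0]
    - [0,0,0]
    - [0,0,0]
    - [0,0,5]
  hand: [50,50,50,50,50,50,50]

```text
t: 4.83
tcp_pos: [0.5, -0.3652, 0.3262]
tool_rot: [0.961, 0.275, 0.002, 0.001]
force: [0.4, -0.5, -0.6]
finger_gap: 0.717
```

```bash
python3 -c "
from go import *
full((.584,-.141,.32),6.6)"
```

```text
t 4.83 tcp [ 0.5    -0.3652  0.3262] yaw 32.0 tilt z [ 0.004 -0.    -1.   ] F [ 0.4 -0.5 -0.6] gap 0.717
delta mm [ 190.  -145.7    6.5] rotz 25.371205386697994
rotvec deg [ 0.08 -0.2  25.37]
```

drive_tool:
  linear:
    - [0,0,0]
    - [0,0,0]
    - [0,0,0]
    - [0,0,0]
    - [0,0,0]
    - [13.5,-26.5,0]
    - [13.5,-26.5,0]
    - [13.5,-26.5,0]
    - [13.5,-26.5,0]
    - [13.5,-26.5,0]
    - [13.5,-26.5,0]
    - [13.5,-26.5,0]
    - [13.5,-26.5,0]
    - [0,0,0]
  rot:
    - [0,0,5]
    - [0,0,5]
    - [0,0,5]
    - [0,0,5]
    - [0,0,5]
    - [0,0,0]
    - [0,0,0]
    - [0,0,0]
    - [0,0,0]
    - [0,0,0]
    - [0,0,0]
    - [0,0,0]
    - [0,0,0]
    - [0,0,0]
  hand: [50,50,50,50,50,50,50,50,50,50,50,50,50,50]

```text
t: 6.0
tcp_pos: [0.5896, -0.1379, 0.332]
tool_rot: [0.999, 0.044, 0.006, 0.005]
force: [0.1, -0.2, 0.0]
finger_gap: 0.719
```

```bash
python3 -c "
from go import *
full((.584,-.141,.32),6.6)
im=save('scene','s3')[130:300,190:390]; cv2.imwrite('pics/c3.png',cv2.resize(im,None,fx=3,fy=3,interpolation=2)[...,::-1])"
```

```text
t 6.0 tcp [ 0.5896 -0.1379  0.332 ] yaw 5.0 tilt z [ 0.012 -0.009 -1.   ] F [ 0.1 -0.2  0. ] gap 0.719
delta mm [-6.   2.5 12. ] rotz -1.5811744097603109
rotvec deg [ 0.61 -0.65 -1.58]
```

View pics/c3.png

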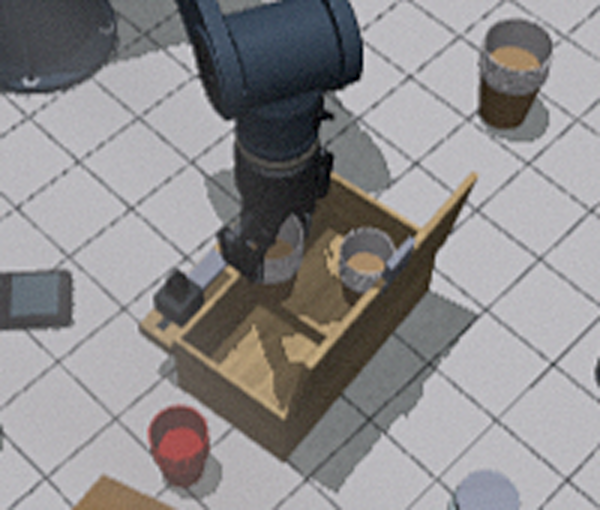

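Cup stack is held upright above the bay (crop (275,250)); descending.

drive_tool:
  linear:
    - [-6,2.5,0]
    - [0,0,0]
    - [0,0,30]
    - [0,0,30]
    - [0,0,30]
    - [0,0,30]
    - [0,0,20]
    - [0,0,0]
  rot:
    - [0.6,-0.6,-1.5]
    - [0,0,0]
    - [0,0,0]
    - [0,0,0]
    - [0,0,0]
    - [0,0,0]
    - [0,0,0]
    - [0,0,0]
  hand: [50,50,50,50,50,50,50,50]

```text
t: 6.72
tcp_pos: [0.5854, -0.1517, 0.1916]
tool_rot: [0.999, 0.053, 0.006, 0.006]
force: [-1.0, -0.0, -1.1]
finger_gap: 0.716
```

```bash
python3 -c "
from go import *
full((.584,-.141,.143),6.6)"
```

```text
t 6.72 tcp [ 0.5854 -0.1517  0.1916] yaw 6.0 tilt z [ 0.012 -0.012 -1.   ] F [-1.  -0.  -1.1] gap 0.716
delta mm [ -0.8 -11.4  48.4] rotz -0.5615249392981623
rotvec deg [ 0.75 -0.63 -0.57]
```

drive_tool:
  linear:
    - [0,-11,0]
    - [0,-3,0]
    - [0,0,15]
    - [0,0,15]
    - [0,0,9]
    - [0,0,0]
  rot:
    - [0.8,-0.6,-0.5]
    - [0,0,0]
    - [0,0,0]
    - [0,0,0]
    - [0,0,0]
    - [0,0,0]
  hand: [50,50,50,50,50,50]

```text
t: 7.22
tcp_pos: [0.5873, -0.1396, 0.1586]
tool_rot: [0.998, 0.055, 0.005, 0.002]
force: [-0.7, -0.2, 0.2]
finger_gap: 0.716
```

```bash
python3 -c "
from go import *
full((.584,-.141,.143),6.6)"
```

```text
t 7.22 tcp [ 0.5873 -0.1396  0.1586] yaw 6.3 tilt z [ 0.011 -0.003 -1.   ] F [-0.7 -0.2  0.2] gap 0.716
delta mm [-3.6  0.9 15.6] rotz -0.2583618746445051
rotvec deg [ 0.24 -0.61 -0.26]
```

drive_tool:
  linear:
    - [-3,0,5]
    - [0,0,5]
    - [0,0,6]
    - [0,0,4]
    - [0,0,0]
  rot:
    - [0.2,-0.6,0]
    - [0,0,0]
    - [0,0,0]
    - [0,0,0]
    - [0,0,0]
  hand: [50,50,50,50,50]

```text
t: 7.63
tcp_pos: [0.5865, -0.1407, 0.1414]
tool_rot: [0.998, 0.055, 0.003, 0.002]
force: [0.4, -0.2, -0.1]
finger_gap: 0.72
```

```bash
python3 -c "
from go import *
full((.584,-.141,.143),6.6)"
```

```text
t 7.63 tcp [ 0.5865 -0.1407  0.1414] yaw 6.4 tilt z [ 0.007 -0.004 -1.   ] F [ 0.4 -0.2 -0.1] gap 0.72
delta mm [-2.5  0.  -1.6] rotz -0.23750654691944728
rotvec deg [ 0.26 -0.35 -0.24]
```

drive_tool:
  linear:
    - [0,0,1]
    - [0,0,0]
    - [0,0,0]
    - [0,0,0]
    - [0,0,0]
    - [0,0,0]
    - [0,0,0]
    - [0,0,0]
    - [0,0,-10]
    - [0,0,-20]
    - [0,0,-30]
    - [0,0,-35]
    - [0,0,-35]
    - [0,0,-35]
    - [0,0,-35]
    - [0,0,0]
  rot:
    - [0,0,0]
    - [0,0,0]
    - [0,0,0]
    - [0,0,0]
    - [0,0,0]
    - [0,0,0]
    - [0,0,0]
    - [0,0,0]
    - [0,0,0]
    - [0,0,0]
    - [0,0,0]
    - [0,0,0]
    - [0,0,0]
    - [0,0,0]
    - [0,0,0]
    - [0,0,0]
  hand: [50,66,70,76,76,76,76,76,76,76,76,76,76,76,76,76]

```text
t: 8.97
tcp_pos: [0.5844, -0.1397, 0.352]
tool_rot: [0.998, 0.055, 0.001, 0.001]
force: [0.6, 0.3, 1.0]
finger_gap: 0.892
```

```bash
python3 -c "
from go import *
full((.6,-.07,.4),6.6)
im=save('scene','s4')[130:300,190:390]; cv2.imwrite('pics/c4.png',cv2.resize(im,None,fx=3,fy=3,interpolation=2)[...,::-1])
for c in ['scene']:
  for l in ['cups','packed_cups','lid_edge','lid_hinge','latch_top','cup_box']: print(l,[(np.round(d['at'],1).tolist(),round(d['score'],2)) for d in cams.spot_point(l,c)])
"
```

```text
t 8.97 tcp [ 0.5844 -0.1397  0.352 ] yaw 6.3 tilt z [ 0.003 -0.002 -1.   ] F [0.6 0.3 1. ] gap 0.892
delta mm [ 23.3 -67.4 -48.1] rotz -0.25574595462047434
rotvec deg [ 0.14 -0.15 -0.26]
cups [([279.2, 255.0], 0.86), ([144.9, 280.4], 0.86), ([250.8, 286.0], 0.74), ([174.9, 275.7], 0.64)]
packed_cups [([309.5, 226.9], 0.62)]
lid_edge [([323.3, 218.3], 0.92)]
lid_hinge [([309.0, 235.2], 0.95)]
latch_top [([246.5, 222.0], 0.77), ([291.3, 240.9], 0.62)]
cup_box [([291.3, 240.7], 0.79)]
```

View pics/c4.png

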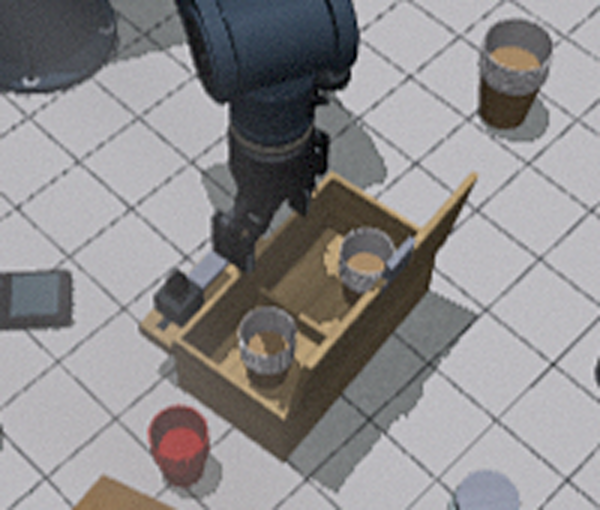

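Stack stands upright in the bay (crop (268,345)), packed and wide cups untouched. Now the lid: close the fingers, rise, and go behind it.

```bash
cat >> go.py <<'E'
V=(.5761,-.0728,.1153)
def box(p=None):
    s=manip.sense(); c,sn=np.cos(V[2]),np.sin(V[2]); d=s['tcp_pos'][:2]-V[:2]
    print('TCP in box',np.round([c*d[0]+sn*d[1],-sn*d[0]+c*d[1],s['tcp_pos'][2]],4))
    if p is not None: full(np.r_[V[0]+c*p[0]-sn*p[1],V[1]+sn*p[0]+c*p[1],p[2]],6.6)
E
python3 -c "
from go import *
box((.155,.05,.40))"
```

```text
TCP in box [-0.0029 -0.0656  0.3412]
t 9.32 tcp [ 0.5807 -0.1383  0.3412] yaw 6.3 tilt z [-0.016  0.006 -1.   ] F [ 0.1  0.  -0.5] gap 0.889
delta mm [ 156.5 -116.8  -60.2] rotz -0.27206595930073707
rotvec deg [-0.45  0.86 -0.28]
```

drive_tool:
  linear:
    - [0,0,-30]
    - [0,0,-30]
    - [0,-15,-5]
    - [15,-20,0]
    - [20,-20,0]
    - [20,-20,0]
    - [20,-20,0]
    - [20,-20,0]
    - [20,0,0]
    - [20,0,0]
    - [20,0,0]
    - [0,0,0]
  rot:
    - [-0.4,0.8,0]
    - [0,0,0]
    - [0,0,0]
    - [0,0,0]
    - [0,0,0]
    - [0,0,0]
    - [0,0,0]
    - [0,0,0]
    - [0,0,0]
    - [0,0,0]
    - [0,0,0]
    - [0,0,0]
  hand: [40,0,0,0,0,0,0,0,0,0,0,0]

```text
t: 10.32
tcp_pos: [0.722, 0.0064, 0.3821]
tool_rot: [0.998, 0.055, -0.02, -0.009]
force: [0.2, -0.1, -0.8]
finger_gap: -0.001
```

```bash
python3 -c "
from go import *
box((.155,.05,.29))"
```

```text
TCP in box [0.154  0.0619 0.3821]
t 10.32 tcp [0.722  0.0064 0.3821] yaw 6.3 tilt z [-0.041  0.015 -0.999] F [ 0.2 -0.1 -0.8] gap -0.001
delta mm [ 4.6 13.7 91.8] rotz -0.3106005922020998
rotvec deg [-1.11  2.22 -0.33]
```

drive_tool:
  linear:
    - [4,10,0]
    - [0,0,20]
    - [0,0,20]
    - [0,0,20]
    - [0,0,20]
    - [0,0,0]
  rot:
    - [-1.1,2.2,0]
    - [0,0,0]
    - [0,0,0]
    - [0,0,0]
    - [0,0,0]
    - [0,0,0]
  hand: [0,0,0,0,0,0]

```text
t: 10.82
tcp_pos: [0.7211, 0.001, 0.2886]
tool_rot: [0.998, 0.056, -0.008, -0.002]
force: [-0.6, 0.3, -0.8]
finger_gap: 0.005
```

```bash
python3 -c "
from go import *
box((.155,.05,.29))
im=save('scene','s5')[110:280,230:430]; cv2.imwrite('pics/c5.png',cv2.resize(im,None,fx=3,fy=3,interpolation=2)[...,::-1])"
```

```text
TCP in box [0.1526 0.0566 0.2886]
t 10.82 tcp [0.7211 0.001  0.2886] yaw 6.4 tilt z [-0.017  0.003 -1.   ] F [-0.6  0.3 -0.8] gap 0.005
delta mm [ 2.4  6.6 -1.5] rotz -0.17613562435594954
rotvec deg [-0.26  0.94 -0.18]
```

View pics/c5.png

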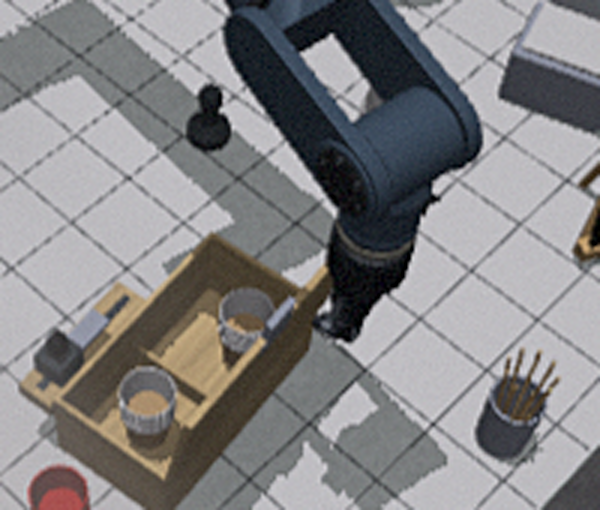

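drive_tool:
  linear:
    - [-10,6,0]
    - [-10,0,0]
    - [-8,0,0]
    - [-8,0,0]
    - [-8,0,0]
    - [-8,0,0]
    - [-8,0,0]
    - [0,0,0]
  rot:
    - [-0.2,0.9,0]
    - [0,0,0]
    - [0,0,0]
    - [0,0,0]
    - [0,0,0]
    - [0,0,0]
    - [0,0,0]
    - [0,0,0]
  hand: [0,0,0,0,0,0,0,0]

```text
t: 11.53
tcp_pos: [0.6606, -0.0114, 0.2953]
tool_rot: [0.998, 0.057, 0.006, 0.0]
force: [-0.2, 0.4, -0.3]
finger_gap: -0.002
```

```bash
python3 -c "
from go import *
box((.0545,.05,.2956))
save('scene','s6')
for l in ['lid_edge','lid_hinge']: print(l,[(np.round(d['at'],1).tolist(),round(d['score'],2)) for d in cams.spot_point(l,'scene')])
for th in (1.8,1.57,1.4,1.2): 
  from boxm import b2w
  print(th,proj('scene',b2w(V,(.075-.15*np.cos(th)+.008*np.sin(th),0,.112+.15*np.sin(th)+.008*np.cos(th)))[0]))
"
```

```text
TCP in box [0.091  0.0513 0.2953]
t 11.53 tcp [ 0.6606 -0.0114  0.2953] yaw 6.5 tilt z [ 0.012 -0.    -1.   ] F [-0.2  0.4 -0.3] gap -0.002
delta mm [-36.5   1.4  -0.7] rotz -0.10245610674137051
rotvec deg [ 0.09 -0.66 -0.1 ]
lid_edge [([314.2, 211.8], 0.69)]
lid_hinge [([315.5, 237.0], 0.66), ([314.1, 212.6], 0.36)]
1.8 [325.29181254 220.35301478]
1.57 [315.95433816 213.09374903]
1.4 [308.91275771 208.65316268]
1.2 [300.86796226 204.65815135]
```

drive_tool:
  linear:
    - [-8,0,0]
    - [-8,0,0]
    - [-8,0,0]
    - [-8,0,0]
    - [-8,0,1]
    - [-8,0,2]
    - [-8,0,2]
    - [-8,0,3]
    - [-8,0,3]
    - [0,0,0]
  rot:
    - [0,-0.6,0]
    - [0,0,0]
    - [0,0,0]
    - [0,0,0]
    - [0,0,0]
    - [0,0,0]
    - [0,0,0]
    - [0,0,0]
    - [0,0,0]
    - [0,0,0]
  hand: [0,0,0,0,0,0,0,0,0,0]

```text
t: 12.52
tcp_pos: [0.5854, -0.0202, 0.283]
tool_rot: [0.998, 0.057, 0.004, 0.001]
force: [-0.3, 0.3, 0.3]
finger_gap: -0.0
```

```bash
python3 -c "
from go import *
box((-.023,.05,.2566))
save('scene','s7')
for l in ['lid_edge']: print(l,[(np.round(d['at'],1).tolist(),round(d['score'],2)) for d in cams.spot_point(l,'scene')])
from boxm import b2w
for th in (1.4,1.2,1.,.8): 
  print(th,proj('scene',b2w(V,(.075-.15*np.cos(th)+.008*np.sin(th),0,.112+.15*np.sin(th)+.008*np.cos(th)))[0]))
"
```

```text
TCP in box [0.0153 0.0512 0.283 ]
t 12.52 tcp [ 0.5854 -0.0202  0.283 ] yaw 6.5 tilt z [ 0.008 -0.002 -1.   ] F [-0.3  0.3  0.3] gap -0.0
delta mm [-38.5   1.2  26.1] rotz -0.11112467205507404
rotvec deg [ 0.15 -0.45 -0.11]
lid_edge [([293.2, 200.5], 0.55)]
1.4 [308.91275771 208.65316268]
1.2 [300.86796226 204.65815135]
1.0 [293.44856306 202.1328093 ]
0.8 [286.97908502 201.13419556]
```

drive_tool:
  linear:
    - [-7,0,4]
    - [-7,0,5]
    - [-7,0,5]
    - [-7,0,6]
    - [-7,0,6]
    - [-4,0,8]
    - [-4,0,8]
    - [-3,0,8]
    - [-3,0,8]
    - [0,0,0]
  rot:
    - [0,-0.4,0]
    - [0,0,0]
    - [0,0,0]
    - [0,0,0]
    - [0,0,0]
    - [0,0,0]
    - [0,0,0]
    - [0,0,0]
    - [0,0,0]
    - [0,0,0]
  hand: [0,0,0,0,0,0,0,0,0,0]

```text
t: 13.45
tcp_pos: [0.5328, -0.0267, 0.2206]
tool_rot: [0.998, 0.057, 0.001, 0.002]
force: [-0.0, 0.6, -0.0]
finger_gap: 0.003
```

```bash
python3 -c "
from go import *
box((-.044,.05,.1926))
save('scene','s8')
for l in ['lid_edge']: print(l,[(np.round(d['at'],1).tolist(),round(d['score'],2)) for d in cams.spot_point(l,'scene')])
from boxm import b2w
for th in (.8,.6,.4,.2,.1,0): 
  print(th,proj('scene',b2w(V,(.075-.15*np.cos(th)+.008*np.sin(th),0,.112+.15*np.sin(th)+.008*np.cos(th)))[0]))
"
```

```text
TCP in box [-0.0377  0.0508  0.2206]
t 13.45 tcp [ 0.5328 -0.0267  0.2206] yaw 6.5 tilt z [ 0.002 -0.003 -1.   ] F [-0.   0.6 -0. ] gap 0.003
delta mm [-6.4  0.7 28. ] rotz -0.06914100844840743
rotvec deg [ 0.21 -0.12 -0.07]
lid_edge [([274.9, 205.7], 0.85), ([291.5, 240.0], 0.61)]
0.8 [286.97908502 201.13419556]
0.6 [281.70557253 201.63262897]
0.4 [277.79098497 203.5268079 ]
0.2 [275.31947265 206.662239  ]
0.1 [274.63203809 208.63715855]
0 [274.30649061 210.84958433]
```

drive_tool:
  linear:
    - [-2,0,7]
    - [-2,0,7]
    - [-1,0,7]
    - [0,0,5]
    - [0,0,4]
    - [0,0,4]
    - [0,0,3]
    - [0,0,0]
  rot:
    - [0,0,0]
    - [0,0,0]
    - [0,0,0]
    - [0,0,0]
    - [0,0,0]
    - [0,0,0]
    - [0,0,0]
    - [0,0,0]
  hand: [0,0,0,0,0,0,0,0]

```text
t: 14.22
tcp_pos: [0.5297, -0.0276, 0.1939]
tool_rot: [0.998, 0.058, 0.005, 0.004]
force: [0.2, 1.0, -0.8]
finger_gap: -0.003
```

```bash
python3 -c "
from go import *
box((-.044,.05,.1926))"
```

```text
TCP in box [-0.0409  0.0503  0.1939]
t 14.22 tcp [ 0.5297 -0.0276  0.1939] yaw 6.7 tilt z [ 0.009 -0.007 -1.   ] F [ 0.2  1.  -0.8] gap -0.003
delta mm [-3.1  0.3  1.3] rotz 0.06314015228268666
rotvec deg [ 0.44 -0.5   0.06]
```

drive_tool:
  linear:
    - [0,0,3]
    - [0,0,3]
    - [0,0,3]
  rot:
    - [0.4,-0.5,0]
    - [0,0,0]
    - [0,0,0]
  hand: [0,0,0]

```text
t: 14.47
tcp_pos: [0.5303, -0.0275, 0.1921]
tool_rot: [0.998, 0.059, 0.001, 0.001]
force: [-8.0, 1.3, 33.0]
finger_gap: 0.003
```

drive_tool:
  linear:
    - [0,0,0]
    - [0,0,-10]
    - [0,0,-25]
    - [0,25,-20]
    - [-10,35,0]
    - [-10,35,0]
    - [-10,35,0]
    - [-10,35,0]
    - [0,30,0]
    - [0,0,0]
  rot:
    - [0,0,0]
    - [0,0,0]
    - [0,0,0]
    - [0,0,0]
    - [0,0,0]
    - [0,0,0]
    - [0,0,0]
    - [0,0,0]
    - [0,0,0]
    - [0,0,0]
  hand: [0,0,0,0,0,0,0,0,0,0]

```text
t: 15.3
tcp_pos: [0.5144, -0.2328, 0.2442]
tool_rot: [0.998, 0.063, -0.001, -0.0]
force: [1.8, 0.1, -0.1]
finger_gap: 0.003
```

```bash
python3 -c "
from go import *
from boxm import b2w
box((-.095,-.147,.216))
im=save('scene','s9')[160:300,200:400]; cv2.imwrite('pics/c9.png',cv2.resize(im,None,fx=3,fy=3,interpolation=2)[...,::-1])
save('top','t9')
for l in ['lid_edge','latch_top']:
  for c in ['scene','top']: print(l,c,[(np.round(d['at'],1).tolist(),round(d['score'],2)) for d in cams.spot_point(l,c)])
for n in ('scene','top'): print(n,'latch',proj(n,b2w(V,(-.097,-.102,.164))[0]),'edge0',proj(n,b2w(V,(-.075,0,.12))[0]))
"
```

```text
TCP in box [-0.0797 -0.1518  0.2442]
t 15.3 tcp [ 0.5144 -0.2328  0.2442] yaw 7.2 tilt z [-0.001  0.    -1.   ] F [ 1.8  0.1 -0.1] gap 0.003
delta mm [-15.2  -5.   28.3] rotz 0.604624122522023
rotvec deg [-0.03  0.08  0.6 ]
lid_edge scene [([273.3, 214.2], 0.79)]
lid_edge top [([280.7, 216.4], 0.84)]
latch_top scene [([246.2, 219.9], 0.68)]
latch_top top []
scene latch [248.23770285 220.945352  ] edge0 [274.30649061 210.84958433]
top latch [312.8677938  218.08623899] edge0 [279.47058295 216.61734066]
```

View pics/c9.png

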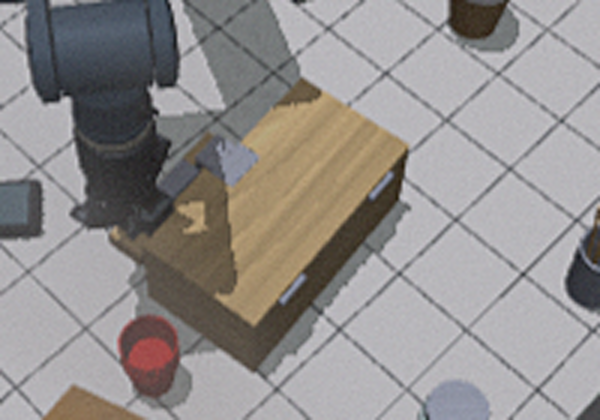

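Lid is flat shut. Descend beside the latch grip, then push it to +y.

drive_tool:
  linear:
    - [-15,2,0]
    - [-2,0,0]
    - [0,0,14]
    - [0,0,12]
    - [0,0,0]
  rot:
    - [0,0,0.6]
    - [0,0,0]
    - [0,0,0]
    - [0,0,0]
    - [0,0,0]
  hand: [0,0,0,0,0]

```text
t: 16.02
tcp_pos: [0.4977, -0.2226, 0.2189]
tool_rot: [0.998, 0.065, -0.001, -0.003]
force: [-0.4, 0.4, 0.1]
finger_gap: 0.002
```

```bash
python3 -c "
from go import *
box((-.095,-.066,.216))"
```

```text
TCP in box [-0.0951 -0.1398  0.2189]
t 16.02 tcp [ 0.4977 -0.2226  0.2189] yaw 7.5 tilt z [-0.003  0.005 -1.   ] F [-0.4  0.4  0.1] gap 0.002
delta mm [  1.3 -73.8   3.3] rotz 0.8919368886456782
rotvec deg [-0.33  0.15  0.89]
```

drive_tool:
  linear:
    - [0,-8,2]
    - [0,-8,0]
    - [0,-8,0]
    - [0,-8,0]
    - [0,-8,0]
    - [0,-8,0]
    - [0,-8,0]
    - [0,0,0]
  rot:
    - [0,0,0.9]
    - [0,0,0]
    - [0,0,0]
    - [0,0,0]
    - [0,0,0]
    - [0,0,0]
    - [0,0,0]
    - [0,0,0]
  hand: [0,0,0,0,0,0,0,0]

```text
t: 16.68
tcp_pos: [0.4929, -0.1614, 0.2194]
tool_rot: [0.998, 0.061, 0.001, 0.0]
force: [0.4, -0.6, -0.2]
finger_gap: 0.002
```

```bash
python3 -c "
from go import *
box((-.095,-.066,.216))"
```

```text
TCP in box [-0.0928 -0.0785  0.2194]
t 16.68 tcp [ 0.4929 -0.1614  0.2194] yaw 7.0 tilt z [ 0.001 -0.001 -1.   ] F [ 0.4 -0.6 -0.2] gap 0.002
delta mm [ -2.1 -12.5   3.3] rotz 0.4000909810754383
rotvec deg [ 0.04 -0.06  0.4 ]
```

drive_tool:
  linear:
    - [-2,-6,2]
    - [0,-6,0]
    - [0,-5,0]
    - [0,-4,0]
  rot:
    - [0,0,0]
    - [0,0,0]
    - [0,0,0]
    - [0,0,0]
  hand: [0,0,0,0]

```text
t: 17.02
tcp_pos: [0.4912, -0.1522, 0.2185]
tool_rot: [0.998, 0.068, 0.004, 0.017]
force: [-3.1, -12.8, -2.9]
finger_gap: 0.002
```

```bash
python3 -c "
from go import *
box((-.095,-.066,.216))"
```

```text
TCP in box [-0.0935 -0.0691  0.2185]
t 17.02 tcp [ 0.4912 -0.1522  0.2185] yaw 7.8 tilt z [ 0.01  -0.033 -0.999] F [ -3.1 -12.8  -2.9] gap 0.002
delta mm [-1.5 -3.2  2.4] rotz 1.1978305465151253
rotvec deg [ 1.94 -0.32  1.19]
```

drive_tool:
  linear:
    - [0,-6,0]
    - [0,-6,0]
  rot:
    - [0,0,0]
    - [0,0,0]
  hand: [0,0]

```text
t: 17.18
tcp_pos: [0.4912, -0.1504, 0.2188]
tool_rot: [0.997, 0.072, 0.005, 0.028]
force: [-4.6, -22.1, -5.0]
finger_gap: -0.001
```

drive_tool:
  linear:
    - [0,12,0]
    - [0,15,0]
    - [0,20,-10]
    - [0,20,-30]
    - [0,30,-30]
    - [-25,30,0]
    - [-25,30,0]
    - [-30,25,0]
    - [-30,25,0]
    - [-30,25,0]
    - [0,0,0]
  rot:
    - [0,0,0]
    - [0,0,0]
    - [0,0,0]
    - [0,0,0]
    - [0,0,0]
    - [0,0,0]
    - [0,0,0]
    - [0,0,0]
    - [0,0,0]
    - [0,0,0]
    - [0,0,0]
  hand: [0,0,0,0,0,0,0,0,0,0,0]

```text
t: 18.1
tcp_pos: [0.3808, -0.4068, 0.303]
tool_rot: [0.997, 0.072, 0.005, 0.023]
force: [1.0, 0.6, -0.2]
finger_gap: -0.004
```

```bash
python3 -c "
from go import *
from boxm import b2w
box()
print(manip.sense()['force'])
im=save('scene','s10')[160:280,210:370]; b=save('top','t10')[150:270,220:380]; cv2.imwrite('pics/c10.png',cv2.resize(np.hstack([im,b]),None,fx=2.5,fy=2.5,interpolation=2)[...,::-1])
for l in ['lid_edge','latch_top','wide_cups']:
  for c in ['scene','top']: print(l,c,[(np.round(d['at'],1).tolist(),round(d['score'],2)) for d in cams.spot_point(l,c)])
for n in ('scene','top'): print(n,'latch',proj(n,b2w(V,(-.097,-.042,.164))[0]),'edge0',proj(n,b2w(V,(-.075,0,.12))[0]))
"
```

```text
TCP in box [-0.2324 -0.3093  0.303 ]
[ 0.96286476  0.62916706 -0.2383255 ]
lid_edge scene [([277.2, 208.3], 0.7)]
lid_edge top [([279.0, 213.6], 0.83)]
latch_top scene [([257.3, 209.1], 0.5)]
latch_top top [([295.8, 224.6], 0.72)]
wide_cups scene [([357.2, 166.3], 0.96)]
wide_cups top [([156.5, 213.2], 0.77)]
scene latch [260.54909923 208.42672831] edge0 [274.30649061 210.84958433]
top latch [293.88775107 220.60703824] edge0 [279.47058295 216.61734066]
```

View pics/c10.png

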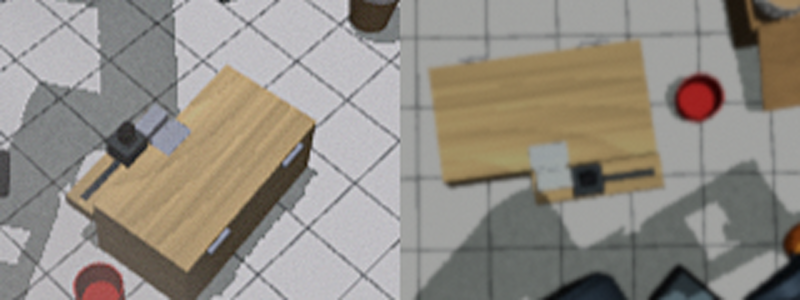

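```bash
python3 -c "
from h import *
print(order.sign_off())"
```

```text
the job is handed in; nothing more can be done
None
```

I packed the white-rimmed small cup stack upright in the box's empty bay, lowered the lid until it was flat on the rim, and slid the latch to its stop. I then backed the arm away and handed the job in at about 18.5 s of the 61 s. The hand-in gave no verdict.

- **Cups:** the picture after release shows the stack upright in the empty bay, with the packed stack still standing. It is hidden now the lid is shut.
- **Lid:** pressing it down met a firm stop at 33 N, and the last pictures show it flat on the rim. I brought it down in small steps, but I had no reading of its closing speed.
- **Latch:** the grip ran into a hard stop at about 22 N, against roughly 2 N of sliding friction. The bolt appears to lie over the tongue, though I did not measure its exact travel. The network's latch position was 3–5 pixels from the spot I predicted, with a score of 0.5 in the scene view. That is within the error of my box fit (about 1 cm), so I relied on the stop force and the pictures.
- **Others:** the wide cups stayed within about 2–3 pixels (under 1 cm) of where they were. I did not touch the red and orange look-alikes. The arm was clear of everything at hand-in.

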